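Fit the stop sleeve and hold the chain tensioner wound back

TASK

Slide the orange bumper sleeve over the steel stop post of the chain tensioner, all the way down onto the blue plate, and let go of it. Then wind the tensioner's cage arm by its red knob against its spring until the arm bears firmly on the sleeve, and keep it there: finish while still holding the arm against the sleeve, and leave the other things on the bench where they are.

Things in the scene. Friction and masses are not known exactly. Their poses are not given: they have to be found in the camera images.
- sleeve: orange plastic bumper sleeve, a loose upright ring: outside diameter 36 mm, bore 19 mm right through, 40 mm high, about 60 g. Origin at the centre of its underside, z up its axis. It starts standing on the bench, left of the tensioner (it may change places with the bronze bushing).
- bushing_1: plain bronze bushing, 30 mm diameter, 35 mm high, loose, standing on the bench; it is not used. Origin at the centre of its underside.
- tensioner: the chain tensioner, fixed to the bench: blue plate 150 (x) x 200 (y) x 12 mm, origin at the centre of its underside, z up. On it stand the stop post, and the dark steel pivot barrel (34 mm diameter, top 58 mm above the bench), from which the cage arm sticks out level.
- post_foot (a point): centre of the foot of the bright steel stop post, on the top face of the blue plate (12 mm above the bench), z up. The post is upright, 16 mm in diameter, 60 mm high above this point, its top 8 mm tapering to 7 mm diameter. The sleeve is home when its underside is at this point.
- pivot (a point): point on the vertical axis of the cage arm's hinge, at the top face of the blue plate; 89 mm from the post's axis.
- knob (a point): point on the axis of the red knob at the far end of the cage arm, 62 mm above the bench, 150 mm from the hinge axis. The knob is an upright round grip, 18 mm in diameter, from 42 to 78 mm above the bench, fixed to the arm (it does not spin). Below it the arm is a flat aluminium cage 18 mm wide, 24 to 40 mm above the bench, with black toothed wheels of up to 34 mm diameter.
- cage_arm (a joint): angle of the cage arm about its vertical hinge (rad): 0 at rest, growing counterclockwise seen from above, towards the stop post. A spring always pulls it back to 0: the force needed at the knob is about 2.7 N at the start and 5.5 N at the end. The arm meets the seated sleeve at about 0.80 to 0.82; without the sleeve it stops at the bare post, at 0.915.
- screwdriver_1: bystander, loose on the bench: screwdriver with orange handle, 208 mm; not to be moved (origin at the centre of its underside)
- screwdriver_2: bystander, loose on the bench: screwdriver with yellow handle, 178 mm; not to be moved (origin at the centre of its underside)
- bracket_plate_1: bystander, loose on the bench: steel bracket plate with holes, 120 x 55 x 16 mm; not to be moved (origin at the centre of its underside)
- flat_file: bystander, loose on the bench: flat file with wooden handle, 290 mm; not to be moved (origin at the centre of its underside)
- steel_block_1: bystander, loose on the bench: steel block 40 x 60 x 30 mm; not to be moved (origin at the centre of its underside)
- grease_tin: bystander, loose on the bench: blue tin with white lid, 73 mm diameter, 54 mm high; not to be moved (origin at the centre of its underside)

How it is judged:
On the way, in this order (a step that is already met when the one before it is completed fails the run):
1. the sleeve is on the post, down on the plate, and let go, with the arm still near its rest (horizontal distance between sleeve and post_foot below 0.004 m and z of sleeve in the frame of post_foot below 0.004 m and angle between sleeve's own z axis and vertical below 0.06 rad and contact force between the fingers and sleeve below 0.1 N and value of joint cage_arm below 0.4 rad), for 0.2 s.
2. the arm is wound against the seated sleeve (horizontal distance between sleeve and post_foot below 0.004 m and z of sleeve in the frame of post_foot below 0.004 m and angle between sleeve's own z axis and vertical below 0.06 rad and contact force between the fingers and sleeve below 0.1 N and value of joint cage_arm above 0.77 rad and contact force between cage_arm and sleeve above 1.5 N and contact force between the fingers and cage_arm above 2 N), for 0.2 s.
At the end, for the whole second after the job is handed in: The sleeve stands on the plate round the post (axis within 4 mm, underside within 4 mm of the plate, upright within 0.06 rad) and is not touched by the fingers; the fingers hold the cage arm with more than 2 N, the arm stands beyond 0.77 rad and presses on the sleeve with more than 1.5 N (all of step 2); the arm keeps its last pose, push and grip.
It fails at once if one of the bystanders is shifted by more than 30 mm (distance of any of bushing_1, screwdriver_1, screwdriver_2, bracket_plate_1, flat_file, steel_block_1, grease_tin from where it was at the start of the episode above 0.03 m).
It also fails if it takes over 64 s, if anything falls off the work surface, if the arm or the gripper's body presses on something with over 40 N, if the wrist force passes 120 N, or if a joint passes its speed limit or range.

ROBOT

A 6-joint arm with a two-finger parallel gripper is mounted at the origin on a cart in front of the work surface, level with it; the furniture and walls round the work are solid. World frame = base frame: x ahead of the robot, y to its left, z up, the work surface at z = 0. Lengths are in m, angles in rad, forces in N, time in s.
With the tool pointing down it reaches from about 0.3 to 0.775 m from the base axis. Payload 14.6 kg.
Tool frame: the origin (TCP) lies midway between the tips of the shut fingers; the grasp point (between the pads) lies 19 mm behind it (bot.hold_point_z is the z of the grasp point in the tool frame, in m); z points along the fingers, x is the direction in which the jaws open and shut, and the axes are right-handed (so a half turn about z gives the same grasp; the last joint's range is limited). The gripper opens to 94 mm and grips with 3 to 60 N. Pads are 16 mm wide; open, the fingers measure 119 mm over their backs; the gripper's body (75 mm by 177 mm) begins 78 mm behind the grasp point.
Start: joints at [1.247, 0.3, 1.521, -0, 1.321, -0.067], TCP at [0.14, 0.532, 0.205] pointing down, gripper open.
Joint ranges: [-3.03, 3.03], [-0.79, 2.21], [0.23, 2.52], [-1.04, 4.18], [0, 3.07], [-2.55, 2.55]. Speed limits (rad/s): [2.22, 2.22, 2.57, 3.14, 3.14, 3.14].

INTERFACE

Orientations are given as a rotation vector (axis times angle).
In Python, from workcell import monitor, camera, calibration, job, bot gives the robot as it stands. The module is installed in compiled form; this text tells all that it offers.
- The arm moves only by the tool servo_tool, never from a script. Its argument "commands" is a list of rows, each an object with "claw": the finger opening in mm, from 0 to 94; "translation": the shift along the tool's x, y, z in mm, a list of three; "dr": the turn, a rotation vector about the tool's x, y, z in rad, a list of three. In form: [{"claw": claw, "translation": [x, y, z], "dr": [wx, wy, wz]}, ...]. A call has 1 to 20 rows; each row is the pose to reach, as a shift and turn from the pose commanded when the call began, along the tool's axes at that moment; what a row does not reach only later rows make up. A row lasts 1/12 s, in which the tool goes at most 41.7 mm and 7.16 degrees, less where a joint would pass 70% of its speed; a pose out of reach is approached as far as the arm can. A call with a gripper value outside its range is refused whole. The fingers move at their own pace and stop on an object; "grip_force" is the grip in N (left out, the last holds). Time passes only in rows, so rows that repeat a pose let the fingers close. It gives the time, the measured TCP pose, the force and the opening at its end, in the units of the state.
- monitor.sense(): the state, without advancing time (a new reading comes with each control period).
- camera(name): name is "side" or "top"; returns (picture, depth): 480x640x3 uint8, red, green, blue; 480x640 float32, m along the optical axis (not along the pixel's ray), 0 where there is no reading.
- calibration(name): a dict with "K" (3x3 intrinsics, pixels), "rvec" (rotation vector, rad) and "tvec" (3), from world to camera coordinates, as OpenCV has them. Camera axes: x right, y down, z forward; pixel columns grow to the right and rows downward; lengths in m; the calibration is good to about 2 mm. A picture is of the moment at which its call begins. calibration takes no time and is no camera call.
- job.close_job(): hands the job in, once; it reports no verdict.
The state is a dict: "t": time; "joint_pos": joint angles; "qd": joint speeds; "joint_efforts": joint torques, N m; "eef_pos": TCP position; "orientation": TCP orientation; "wrist_force": force on the tool from outside, world axes, zero at the start; "moment": the same for the moment, N m; "grip_width": finger opening in m.
Only numpy, scipy, OpenCV 4.12 (cv2) and the standard library are available. Lean on these libraries where they do the work, as an engineer would, in place of code of your own. Each camera call takes 0.05 s, during which the arm holds its last target. There are 200 camera calls.

## Working session

There is one attempt and no reset: what is moved stays moved. The work goes in short steps, Python scripts to look and compute and a tool call to move; the robot and the scene stay as the last step left them, time stands still between calls to the robot, and variables do not carry over. Pictures are saved under pics/ and viewed, about 8 in all and at most 12, crops included, and the job is handed in when it is done.

Besides the shell and the picture viewer there is one more tool, called after "Emit:" by a JSON object that holds its "op" and its "data", one argument or row to a line. servo_tool: Moves the arm, as the interface text tells. Its arguments: {"type":"object","properties":{"commands":{"type":"array"},"grip_force":{"type":"number"}},"required":["commands"]}

```bash
mkdir -p pics; cat > h.py <<'E'
import numpy as np, cv2
from workcell import monitor, camera, calibration, job, bot
def cal(n):
    c=calibration(n); return np.array(c["K"]),cv2.Rodrigues(np.array(c["rvec"],float))[0],np.array(c["tvec"],float).ravel()
def plane(n,uv,z):
    K,R,t=cal(n); d=R.T@np.linalg.inv(K)@np.array([uv[0],uv[1],1.]); o=-R.T@t
    return o+d*(z-o[2])/d[2]
def cloud(n,dep):
    K,R,t=cal(n); v,u=np.mgrid[:480,:640]
    c=np.stack([(u-K[0,2])/K[0,0]*dep,(v-K[1,2])/K[1,1]*dep,dep],-1)
    return (c-t)@R
def proj(n,p):
    K,R,t=cal(n); q=K@(R@np.array(p,float)+t); return q[:2]/q[2]
def grab(n,name=None):
    im,d=camera(n)
    if name: cv2.imwrite(f"pics/{name}.png",im[:,:,::-1])
    return im,d
E
python3 - <<'E'
from h import *
for n in("top","side"):
    im,d=grab(n,n+"0"); np.savez(f"{n}0.npz",im=im,d=d)
    K,R,t=cal(n); print(n,-R.T@t,K[0,0],R[2])
print(monitor.sense(),bot.hold_point_z)
E
```

```text
top [0.25507731 0.0182226  1.69897265] 603.747638949916 [ 0.14743626 -0.00308661 -0.98906674]
side [-0.08983059  0.98898133  1.46232853] 610.5099663414853 [ 0.32951577 -0.53886587 -0.77526959]
{'t': 0.1, 'joint_pos': array([ 1.24744179e+00,  3.00427096e-01,  1.52150284e+00, -5.46555884e-06,
        1.32068383e+00, -6.65849484e-02]), 'qd': array([ 9.09932606e-04, -2.91882755e-03, -2.45403581e-03, -4.57719533e-04,
        9.47286683e-05, -1.25847160e-03]), 'joint_efforts': array([ 1.96765919e-03, -5.32641113e+01, -3.53289771e+01,  7.10595120e-02,
        2.34146143e-02, -7.12920701e-05]), 'eef_pos': array([0.13960103, 0.53175539, 0.20494356]), 'orientation': array([ 2.48712032e+00,  1.91839413e+00, -1.32753549e-03]), 'wrist_force': array([ 0.52070914,  0.1739887 , -0.46274882]), 'moment': array([ 0.01275121, -0.03436766,  0.03219127]), 'grip_width': 0.09406493996790041} -0.0188
```

View pics/top0.png

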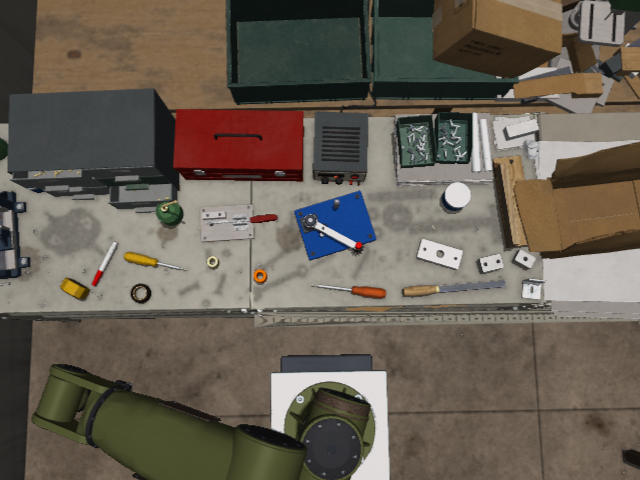

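View pics/side0.png

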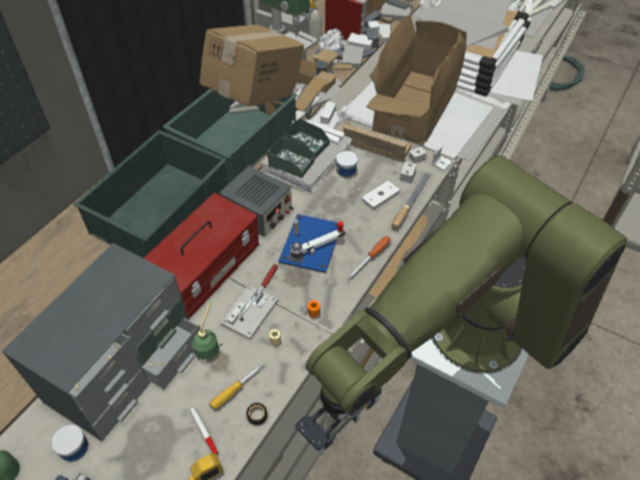

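The top view shows the sleeve at (260,276), bushing at (212,262), tensioner plate about (335,226), barrel (309,221), post (337,203) and knob (359,246). The side view agrees: sleeve (314,309), post (296,225), knob (340,227). Next I measure with masks.

```bash
python3 - <<'E'
from h import *
D={n:np.load(n+"0.npz") for n in("top","side")}
boxes={"top":{"sl":(245,262,276,292),"knob":(345,235,372,258),"plate":(285,185,385,265)},"side":{"sl":(300,295,328,322),"knob":(330,215,350,240),"plate":(270,205,350,280)}}
for n in D:
    im=D[n]["im"];hsv=cv2.cvtColor(im,cv2.COLOR_RGB2HSV).astype(int);P=cloud(n,D[n]["d"]);H,S,V=hsv[...,0],hsv[...,1],hsv[...,2]
    for k,(a,b,c,e) in boxes[n].items():
        m=np.zeros((480,640),bool); m[b:e,a:c]=1
        if k=="sl": m&=(S>130)&(H<22)
        if k=="knob": m&=(S>150)&((H<8)|(H>172))
        if k=="plate": m&=(H>100)&(H<130)&(S>120)
        p=P[m]; v,u=np.nonzero(m)
        print(n,k,m.sum(),"px",u.mean().round(2),v.mean().round(2),"z",np.percentile(p[:,2],[1,50,95,99]).round(4))
        if k!="plate":
            hi=p[:,2]>np.percentile(p[:,2],95)-.005
            q=p[hi];print("  top pts mean",q.mean(0).round(4),"mid",((q.min(0)+q.max(0))/2).round(4),hi.sum())
        else:
            pts=np.array([plane(n,(x,y),.012)[:2] for x,y in zip(u,v)],np.float32)
            print("  rect",cv2.minAreaRect(pts*1000))
    # tall points over plate
    a,b,c,e=boxes[n]["plate"]; p=P[b:e,a:c].reshape(-1,3); p=p[p[:,2]>.06]; 
    print(" tall",len(p),p[:40].round(3).tolist())
    s=cv2.resize(im[b-15:e+40,a-45 if n=="top" else a:c],None,fx=5,fy=5,interpolation=cv2.INTER_CUBIC); 
    s=s[:600,:800];cv2.imwrite(f"pics/crop_{n}.png",s[:,:,::-1])
E
```

```text
top sl 129 px 259.71 275.6 z [-0.0071  0.0376  0.0461  0.0488]
  top pts mean [0.4145 0.1836 0.0444] mid [0.4147 0.1836 0.0457] 34
top knob 40 px 358.45 245.22 z [0.0111 0.0764 0.0821 0.0828]
  top pts mean [ 0.4882 -0.0865  0.0803] mid [ 0.4895 -0.087   0.08  ] 17
top plate 2900 px 336.77 224.31 z [0.0023 0.0119 0.0189 0.0228]
  rect ((557.2216186523438, -26.91656494140625), (149.54019165039062, 198.3465576171875), 16.319215774536133)
 tall 119 [[0.255, 0.018, 1.699], [0.255, 0.018, 1.699], [0.255, 0.018, 1.699], [0.255, 0.018, 1.699], [0.255, 0.018, 1.699], [0.619, -0.028, 0.071], [0.618, -0.031, 0.071], [0.619, -0.033, 0.068], [0.616, -0.025, 0.07], [0.615, -0.028, 0.072], [0.615, -0.03, 0.074], [0.616, -0.033, 0.07], [0.617, -0.036, 0.066], [0.255, 0.018, 1.699], [0.613, -0.025, 0.071], [0.612, -0.028, 0.073], [0.612, -0.03, 0.075], [0.613, -0.033, 0.072], [0.614, -0.036, 0.066], [0.255, 0.018, 1.699], [0.255, 0.018, 1.699], [0.612, -0.025, 0.062], [0.611, -0.028, 0.067], [0.61, -0.03, 0.071], [0.612, -0.033, 0.063], [0.611, -0.036, 0.067], [0.609, -0.031, 0.065], [0.609, -0.033,
[... 322 characters left out ...]
 0.0336 0.0448 0.0475]
  top pts mean [0.4018 0.2024 0.0709] mid [0.1697 0.5785 0.7511] 50
side knob 35 px 339.89 225.71 z [0.0491 0.0702 0.0819 0.0831]
  top pts mean [ 0.4873 -0.0844  0.0796] mid [ 0.4874 -0.0853  0.0802] 11
side plate 1540 px 310.51 242.75 z [0.0032 0.0127 0.0189 0.023 ]Traceback (most recent call last):
  File "<stdin>", line 17, in <module>
  File "h.py", line 6, in plane
    K,R,t=cal(n); d=R.T@np.linalg.inv(K)@np.array([uv[0],uv[1],1.]); o=-R.T@t
          ~~~^^^
  File "h.py", line 4, in cal
    c=calibration(n); return np.array(c["K"]),cv2.Rodrigues(np.array(c["rvec"],float))[0],np.array(c["tvec"],float).ravel()
ValueError: time passes only in moves, steps and waits
```

View pics/crop_top.png

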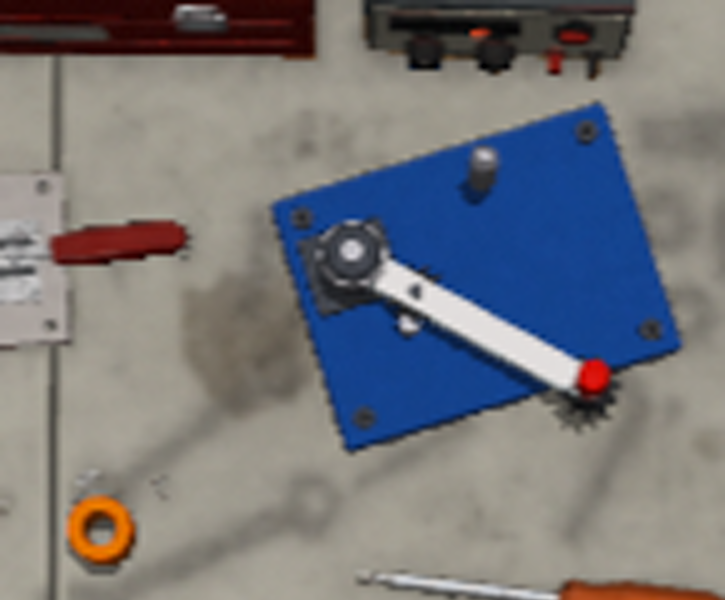

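The crop shows the post top at (484,158) in the crop, which is full-image (336.4,201.2). The barrel top is at (351,250), the ring at (101,528), and the knob at (594,376). I'll cache the calibration and finish the measurement.

```bash
python3 - <<'E'
s=open('h.py').read()
s=s.replace("def cal(n):","import functools\n@functools.lru_cache(None)\ndef cal(n):")
open('h.py','w').write(s)
E
python3 - <<'E'
from h import *
f=lambda cx,cy:((cx+.5)/5-.5+240,(cy+.5)/5-.5+170)
im=np.load("top0.npz")["im"]; 
print("post",plane("top",f(484,156),.070)); print("barrel",plane("top",f(351,249),.058)); print("knob",plane("top",f(594,374),.078)); print("sleeve",plane("top",f(101,528),.040))
post=plane("top",f(484,156),.071);piv=plane("top",f(351,249),.058);kn=plane("top",f(594,374),.078)
print(np.linalg.norm((post-piv)[:2]),np.linalg.norm((kn-piv)[:2]))
print("side proj post,knob,sleevetop",proj("side",post),proj("side",kn),proj("side",plane("top",f(101,528),.040)))
im=np.load("side0.npz")["im"]; a=cv2.resize(im[205:325,265:365],None,fx=5,fy=5,interpolation=cv2.INTER_CUBIC); cv2.imwrite("pics/crop_side.png",a[:,:,::-1])
E
```

```text
post [ 0.61365533 -0.03162085  0.07      ]
barrel [0.56512998 0.04267846 0.058     ]
knob [ 0.4899752 -0.0883934  0.078    ]
sleeve [0.41468597 0.18315349 0.04      ]
0.08859592099961834 0.15108962372437976
side proj post,knob,sleevetop [295.52537476 220.22654431] [339.98627397 222.902085  ] [313.58976799 304.64095179]
```

View pics/crop_side.png

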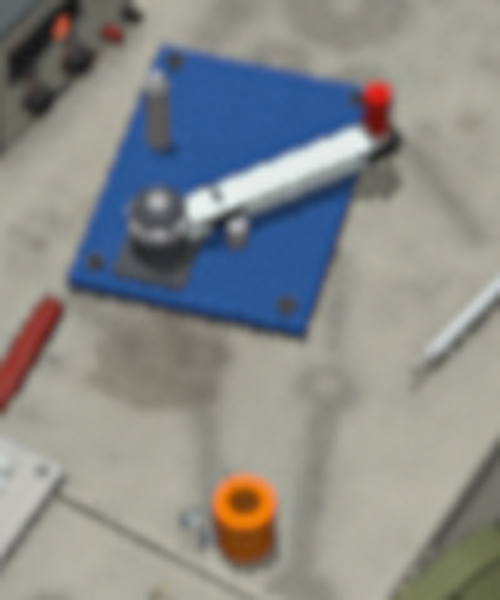

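```bash
cat >> h.py <<'E'
from scipy.spatial.transform import Rotation as Ro
def delta(xyz,ang=None):
    "tool-frame shift mm and turn for TCP target xyz, tool x heading ang deg, pointing down"
    s=monitor.sense(); R=Ro.from_rotvec(s["orientation"]); x=R.as_matrix()[:,0]
    h=np.degrees(np.arctan2(x[1],x[0])); ang=h if ang is None else ang
    c,d=np.cos(np.radians(ang)),np.sin(np.radians(ang))
    T=Ro.from_matrix(np.array([[c,d,0],[d,-c,0],[0,0,-1]]))
    print("t",round(s["t"],2),"pos",s["eef_pos"].round(4),"head",h.round(1),"F",s["wrist_force"].round(1),"w",round(s["grip_width"],4))
    print(" shift",(R.inv().apply(np.array(xyz)-s["eef_pos"])*1000).round(1),"dr",(R.inv()*T).as_rotvec().round(3))
E
python3 -c "
from h import *
delta([.4147,.1832,.13],33)"
```

```text
t 0.1 pos [0.1396 0.5318 0.2049] head 75.3 F [ 0.5  0.2 -0.5] w 0.0941
 shift [-267.2  354.6   75.2] dr [0.    0.001 0.738]
```

Emit:
{"op": "servo_tool", "data": {
  "commands": [
    {"claw": 60, "translation": [-45, 59, 12.5], "dr": [0, 0, 0.12]},
    {"claw": 60, "translation": [-67, 89, 19], "dr": [0, 0, 0.18]},
    {"claw": 60, "translation": [-89, 118, 25], "dr": [0, 0, 0.25]},
    {"claw": 60, "translation": [-111, 148, 31], "dr": [0, 0, 0.31]},
    {"claw": 60, "translation": [-134, 177, 37], "dr": [0, 0, 0.37]},
    {"claw": 60, "translation": [-156, 207, 44], "dr": [0, 0, 0.43]},
    {"claw": 60, "translation": [-178, 236, 50], "dr": [0, 0, 0.49]},
    {"claw": 60, "translation": [-200, 266, 56], "dr": [0, 0, 0.55]},
    {"claw": 60, "translation": [-223, 295, 62], "dr": [0, 0, 0.62]},
    {"claw": 60, "translation": [-245, 325, 69], "dr": [0, 0, 0.68]},
    {"claw": 60, "translation": [-256, 340, 72], "dr": [0, 0, 0.71]},
    {"claw": 60, "translation": [-267.2, 354.6, 75], "dr": [0, 0, 0.738]},
    {"claw": 60, "translation": [-267.2, 354.6, 75], "dr": [0, 0, 0.738]},
    {"claw": 60, "translation": [-267.2, 354.6, 75], "dr": [0, 0, 0.738]},
    {"claw": 60, "translation": [-267.2, 354.6, 75], "dr": [0, 0, 0.738]},
    {"claw": 60, "translation": [-267.2, 354.6, 75], "dr": [0, 0, 0.738]}
  ]
}}

```text
t: 1.43
eef_pos: [0.4143, 0.1842, 0.1306]
orientation: [-3.011, -0.895, -0.0]
wrist_force: [-1.1, 1.4, -0.5]
grip_width: 0.0601
```

```bash
python3 -c "
from h import *
delta([.4147,.1832,.009],33)"
```

```text
t 1.43 pos [0.4143 0.1842 0.1306] head 33.1 F [-1.1  1.4 -0.5] w 0.0601
 shift [ -0.2   1.1 121.6] dr [-0.    -0.     0.002]
```

Emit:
{"op": "servo_tool", "data": {
  "commands": [
    {"claw": 60, "translation": [0, 0, 30], "dr": [0, 0, 0]},
    {"claw": 60, "translation": [0, 0, 60], "dr": [0, 0, 0]},
    {"claw": 60, "translation": [0, 0, 85], "dr": [0, 0, 0]},
    {"claw": 60, "translation": [0, 0, 105], "dr": [0, 0, 0]},
    {"claw": 60, "translation": [0, 0, 117], "dr": [0, 0, 0]},
    {"claw": 60, "translation": [0, 0, 121], "dr": [0, 0, 0]},
    {"claw": 60, "translation": [0, 0, 121], "dr": [0, 0, 0]},
    {"claw": 60, "translation": [0, 0, 121], "dr": [0, 0, 0]},
    {"claw": 60, "translation": [0, 0, 121], "dr": [0, 0, 0]}
  ]
}}

```text
t: 2.18
eef_pos: [0.4153, 0.1839, 0.0105]
orientation: [-3.012, -0.893, -0.003]
wrist_force: [0.4, -0.2, -0.0]
grip_width: 0.0602
```

```bash
python3 -c "
from h import *
delta([.4147,.1832,.009],33)"
```

```text
t 2.18 pos [0.4153 0.1839 0.0105] head 33.0 F [ 0.4 -0.2 -0. ] w 0.0602
 shift [-0.9  0.3  1.5] dr [ 0.    -0.002  0.001]
```

Well centred. Grip and lift.

Emit:
{"op": "servo_tool", "data": {
  "commands": [
    {"claw": 30, "translation": [0, 0, 0], "dr": [0, 0, 0]},
    {"claw": 30, "translation": [0, 0, 0], "dr": [0, 0, 0]},
    {"claw": 30, "translation": [0, 0, 0], "dr": [0, 0, 0]},
    {"claw": 30, "translation": [0, 0, 0], "dr": [0, 0, 0]},
    {"claw": 30, "translation": [0, 0, 0], "dr": [0, 0, 0]},
    {"claw": 30, "translation": [0, 0, 0], "dr": [0, 0, 0]},
    {"claw": 30, "translation": [0, 0, -15], "dr": [0, 0, 0]},
    {"claw": 30, "translation": [0, 0, -40], "dr": [0, 0, 0]},
    {"claw": 30, "translation": [0, 0, -70], "dr": [0, 0, 0]},
    {"claw": 30, "translation": [0, 0, -100], "dr": [0, 0, 0]},
    {"claw": 30, "translation": [0, 0, -110], "dr": [0, 0, 0]},
    {"claw": 30, "translation": [0, 0, -110], "dr": [0, 0, 0]},
    {"claw": 30, "translation": [0, 0, -110], "dr": [0, 0, 0]}
  ],
  "grip_force": 20
}}

```text
t: 3.27
eef_pos: [0.4146, 0.1833, 0.1187]
orientation: [3.012, 0.892, -0.0]
wrist_force: [-0.1, -0.1, -1.6]
grip_width: 0.0349
```

```bash
python3 -c "
from h import *
delta([.6137,-.0316,.12],33)"
```

```text
t 3.27 pos [0.4146 0.1833 0.1187] head 33.0 F [-0.1 -0.1 -1.6] w 0.0349
 shift [ 50.  288.7  -1.3] dr [-0.  0. -0.]
```

Emit:
{"op": "servo_tool", "data": {
  "commands": [
    {"claw": 30, "translation": [3, 15, 0], "dr": [0, 0, 0]},
    {"claw": 30, "translation": [7, 42, 0], "dr": [0, 0, 0]},
    {"claw": 30, "translation": [12, 72, 0], "dr": [0, 0, 0]},
    {"claw": 30, "translation": [18, 104, 0], "dr": [0, 0, 0]},
    {"claw": 30, "translation": [24, 136, 0], "dr": [0, 0, 0]},
    {"claw": 30, "translation": [29, 168, 0], "dr": [0, 0, 0]},
    {"claw": 30, "translation": [35, 200, 0], "dr": [0, 0, 0]},
    {"claw": 30, "translation": [40, 230, 0], "dr": [0, 0, 0]},
    {"claw": 30, "translation": [45, 260, 0], "dr": [0, 0, 0]},
    {"claw": 30, "translation": [48, 278, 0], "dr": [0, 0, 0]},
    {"claw": 30, "translation": [50, 288.7, 0], "dr": [0, 0, 0]},
    {"claw": 30, "translation": [50, 288.7, 0], "dr": [0, 0, 0]},
    {"claw": 30, "translation": [50, 288.7, 0], "dr": [0, 0, 0]},
    {"claw": 30, "translation": [50, 288.7, 0], "dr": [0, 0, 0]},
    {"claw": 30, "translation": [50, 288.7, 0], "dr": [0, 0, 0]}
  ]
}}

```text
t: 4.52
eef_pos: [0.6134, -0.0306, 0.1189]
orientation: [-3.011, -0.893, 0.001]
wrist_force: [-0.8, 0.3, 0.2]
grip_width: 0.0344
```

```bash
python3 -c "
from h import *
delta([.6137,-.0316,.12],33)
im,d=grab('side'); im2,d2=grab('top')
a=cv2.resize(im[180:270,250:350],None,fx=6,fy=6,interpolation=cv2.INTER_CUBIC)
b=cv2.resize(im2[170:260,290:320+60],None,fx=6,fy=6,interpolation=cv2.INTER_CUBIC)
o=cv2.resize(np.hstack([a,b]),None,fx=.69,fy=.69);print(o.shape)
cv2.imwrite('pics/above.png',o[:,:,::-1])
for n,I,D in(('side',im,d),('top',im2,d2)):
  h=cv2.cvtColor(I,cv2.COLOR_RGB2HSV).astype(int); m=(h[...,1]>150)&(h[...,0]>7)&(h[...,0]<22); m[:150]=0;m[265:]=0;m[:,:270]=0;m[:,370:]=0
  v,u=np.nonzero(m); print(n,m.sum(),u.min() if len(u) else 0,u.max() if len(u) else 0,v.min() if len(u) else 0,v.max() if len(u) else 0)
print(proj('side',[.6137,-.0316,.108]),proj('side',[.6137,-.0316,.148]),proj('side',[.6137,-.0316,.072]))
"
```

```text
t 4.52 pos [ 0.6134 -0.0306  0.1189] head 33.0 F [-0.8  0.3  0.2] w 0.0344
 shift [-0.2  1.  -1.1] dr [-0.001  0.001  0.001]
(373, 787, 3)
side 147 290 300 200 214
top 7 297 323 181 188
[295.15569017 211.9840211 ] [294.82224054 202.81841439] [295.44628647 219.97170875]
```

View pics/above.png

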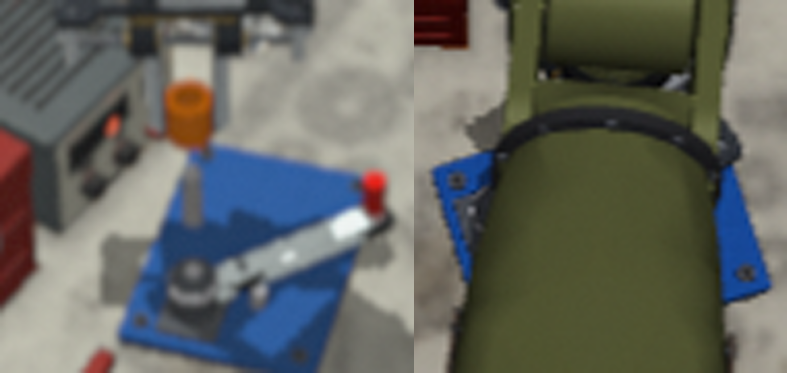

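In the side view the held sleeve is centred at about x=295.3 px over the post at about 296 px, so the two are aligned within about 1 mm. Lowering it onto the taper.

Emit:
{"op": "servo_tool", "data": {
  "commands": [
    {"claw": 30, "translation": [0, 0.3, 15], "dr": [0, 0, 0]},
    {"claw": 30, "translation": [0, 0.3, 30], "dr": [0, 0, 0]},
    {"claw": 30, "translation": [0, 0.3, 36], "dr": [0, 0, 0]},
    {"claw": 30, "translation": [0, 0.3, 40], "dr": [0, 0, 0]},
    {"claw": 30, "translation": [0, 0.3, 44], "dr": [0, 0, 0]},
    {"claw": 30, "translation": [0, 0.3, 48], "dr": [0, 0, 0]},
    {"claw": 30, "translation": [0, 0.3, 50], "dr": [0, 0, 0]},
    {"claw": 30, "translation": [0, 0.3, 50], "dr": [0, 0, 0]}
  ]
}}

```text
t: 5.28
eef_pos: [0.6141, -0.0317, 0.0693]
orientation: [-3.012, -0.892, 0.0]
wrist_force: [0.6, 0.8, -1.3]
grip_width: 0.0347
```

```bash
python3 -c "
from h import *
delta([.6137,-.0316,.024],33)"
```

```text
t 5.28 pos [ 0.6141 -0.0317  0.0693] head 33.0 F [ 0.6  0.8 -1.3] w 0.0347
 shift [-0.3 -0.3 45.3] dr [-0.  0. -0.]
```

Emit:
{"op": "servo_tool", "data": {
  "commands": [
    {"claw": 30, "translation": [0, 0, 6], "dr": [0, 0, 0]},
    {"claw": 30, "translation": [0, 0, 12], "dr": [0, 0, 0]},
    {"claw": 30, "translation": [0, 0, 18], "dr": [0, 0, 0]},
    {"claw": 30, "translation": [0, 0, 24], "dr": [0, 0, 0]},
    {"claw": 30, "translation": [0, 0, 30], "dr": [0, 0, 0]},
    {"claw": 30, "translation": [0, 0, 36], "dr": [0, 0, 0]},
    {"claw": 30, "translation": [0, 0, 41], "dr": [0, 0, 0]},
    {"claw": 30, "translation": [0, 0, 44], "dr": [0, 0, 0]},
    {"claw": 30, "translation": [0, 0, 45.5], "dr": [0, 0, 0]},
    {"claw": 30, "translation": [0, 0, 45.5], "dr": [0, 0, 0]}
  ]
}}

```text
t: 6.12
eef_pos: [0.614, -0.0317, 0.0236]
orientation: [-3.012, -0.892, 0.001]
wrist_force: [0.1, -0.6, -0.2]
grip_width: 0.0348
```

Emit:
{"op": "servo_tool", "data": {
  "commands": [
    {"claw": 30, "translation": [0, 0, 1], "dr": [0, 0, 0]},
    {"claw": 30, "translation": [0, 0, 1], "dr": [0, 0, 0]},
    {"claw": 60, "translation": [0, 0, 1], "dr": [0, 0, 0]},
    {"claw": 60, "translation": [0, 0, 1], "dr": [0, 0, 0]},
    {"claw": 60, "translation": [0, 0, 1], "dr": [0, 0, 0]},
    {"claw": 60, "translation": [0, 0, 1], "dr": [0, 0, 0]},
    {"claw": 60, "translation": [0, 0, 1], "dr": [0, 0, 0]},
    {"claw": 60, "translation": [0, 0, 1], "dr": [0, 0, 0]},
    {"claw": 60, "translation": [0, 0, 1], "dr": [0, 0, 0]},
    {"claw": 60, "translation": [0, 0, 1], "dr": [0, 0, 0]},
    {"claw": 60, "translation": [0, 0, -20], "dr": [0, 0, 0]},
    {"claw": 60, "translation": [0, 0, -50], "dr": [0, 0, 0]},
    {"claw": 60, "translation": [0, 0, -85], "dr": [0, 0, 0]},
    {"claw": 60, "translation": [0, 0, -105], "dr": [0, 0, 0]},
    {"claw": 60, "translation": [0, 0, -105], "dr": [0, 0, 0]},
    {"claw": 60, "translation": [0, 0, -105], "dr": [0, 0, 0]}
  ]
}}

```text
t: 7.45
eef_pos: [0.6145, -0.0317, 0.1298]
orientation: [3.011, 0.892, 0.003]
wrist_force: [-0.7, 0.2, -1.0]
grip_width: 0.0599
```

```bash
python3 -c "
from h import *
im,d=grab('side')
delta([.4900,-.0884,.128],-30)
cv2.imwrite('pics/seated.png',cv2.resize(im[190:275,260:360],None,fx=6,fy=6,interpolation=cv2.INTER_CUBIC)[:,:,::-1])
h=cv2.cvtColor(im,cv2.COLOR_RGB2HSV).astype(int); m=(h[...,1]>150)&(h[...,0]>5)&(h[...,0]<22); m[:190]=0;m[265:]=0;m[:,:280]=0;m[:,320:]=0
v,u=np.nonzero(m); print(m.sum(),u.min(),u.max(),v.min(),v.max(),u.mean(),v.mean()); P=cloud('side',d)[m];print(np.percentile(P[:,2],[2,50,90,98]))
for z in(.012,.032,.052):print(proj('side',[.6139,-.0317,z]))
m=(h[...,1]>150)&((h[...,0]<5)|(h[...,0]>172)); m[:205]=0;m[250:]=0;m[:,:325]=0;m[:,360:]=0; v,u=np.nonzero(m);print('knob',u.mean(),v.mean())
"
```

```text
t 7.5 pos [ 0.6139 -0.0317  0.1284] head 33.0 F [-0.4  0.1  0.2] w 0.06
 shift [-134.8  -19.9    0.4] dr [-0.0e+00  1.0e-03  1.1e+00]
99 291 300 222 235 295.93939393939394 229.5050505050505
[0.01643416 0.04180696 0.05358843 0.05642212]
[295.87541105 232.71829443]
[295.72252875 228.52378327]
[295.56711831 224.2599093 ]
knob 339.8857142857143 225.71428571428572
```

View pics/seated.png

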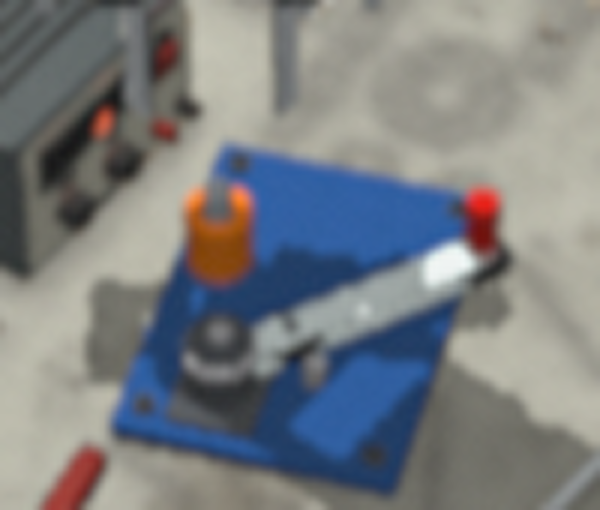

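The view shows the sleeve upright on the post with about 20 mm of post showing above it (crop 220,235), and the arm still at rest. Now to the knob.

Emit:
{"op": "servo_tool", "data": {
  "commands": [
    {"claw": 60, "translation": [-10, -2, 0], "dr": [0, 0, 0.1]},
    {"claw": 60, "translation": [-25, -4, 0], "dr": [0, 0, 0.2]},
    {"claw": 60, "translation": [-40, -6, 0], "dr": [0, 0, 0.32]},
    {"claw": 60, "translation": [-56, -8, 0], "dr": [0, 0, 0.44]},
    {"claw": 60, "translation": [-72, -10.5, 0], "dr": [0, 0, 0.56]},
    {"claw": 60, "translation": [-88, -13, 0], "dr": [0, 0, 0.68]},
    {"claw": 60, "translation": [-103, -15, 0], "dr": [0, 0, 0.8]},
    {"claw": 60, "translation": [-117, -17, 0], "dr": [0, 0, 0.92]},
    {"claw": 60, "translation": [-128, -19, 0], "dr": [0, 0, 1.02]},
    {"claw": 60, "translation": [-134.5, -20, 0], "dr": [0, 0, 1.1]},
    {"claw": 60, "translation": [-134.5, -20, 0], "dr": [0, 0, 1.1]},
    {"claw": 60, "translation": [-134.5, -20, 0], "dr": [0, 0, 1.1]},
    {"claw": 60, "translation": [-134.5, -20, 0], "dr": [0, 0, 1.1]},
    {"claw": 60, "translation": [-134.5, -20, 0], "dr": [0, 0, 1.1]}
  ]
}}

```text
t: 8.67
eef_pos: [0.4907, -0.0879, 0.1285]
orientation: [3.035, -0.81, -0.001]
wrist_force: [-0.3, 0.1, -0.3]
grip_width: 0.0602
```

```bash
python3 -c "
from h import *
delta([.4902,-.088,.047],-30)"
```

```text
t 8.67 pos [ 0.4907 -0.0879  0.1285] head -29.9 F [-0.3  0.1 -0.3] w 0.0602
 shift [-0.3  0.3 81.5] dr [0.    0.001 0.002]
```

Emit:
{"op": "servo_tool", "data": {
  "commands": [
    {"claw": 60, "translation": [0, 0, 25], "dr": [0, 0, 0]},
    {"claw": 60, "translation": [0, 0, 50], "dr": [0, 0, 0]},
    {"claw": 60, "translation": [0, 0, 70], "dr": [0, 0, 0]},
    {"claw": 60, "translation": [0, 0, 79], "dr": [0, 0, 0]},
    {"claw": 60, "translation": [0, 0, 81], "dr": [0, 0, 0]},
    {"claw": 60, "translation": [0, 0, 81], "dr": [0, 0, 0]},
    {"claw": 60, "translation": [0, 0, 81], "dr": [0, 0, 0]},
    {"claw": 12, "translation": [0, 0, 81], "dr": [0, 0, 0]},
    {"claw": 12, "translation": [0, 0, 81], "dr": [0, 0, 0]},
    {"claw": 12, "translation": [0, 0, 81], "dr": [0, 0, 0]},
    {"claw": 12, "translation": [0, 0, 81], "dr": [0, 0, 0]},
    {"claw": 12, "translation": [0, 0, 81], "dr": [0, 0, 0]},
    {"claw": 12, "translation": [0, 0, 81], "dr": [0, 0, 0]},
    {"claw": 12, "translation": [0, 0, 81], "dr": [0, 0, 0]},
    {"claw": 12, "translation": [0, 0, 81], "dr": [0, 0, 0]}
  ],
  "grip_force": 25
}}

```text
t: 9.92
eef_pos: [0.4905, -0.0881, 0.048]
orientation: [-3.034, 0.814, 0.0]
wrist_force: [-0.9, -0.2, 1.1]
grip_width: 0.0171
```

```bash
cat >> h.py <<'E'
C=np.array([.5651,.0427])
def arc(ths):
    s=monitor.sense(); R=Ro.from_rotvec(s["orientation"]); p=s["eef_pos"]; r=p[:2]-C
    print("t",s["t"],"r",np.linalg.norm(r),"ang",np.degrees(np.arctan2(r[1],r[0])),"F",s["wrist_force"].round(1),"w",s["grip_width"],"z",p[2])
    for th in ths:
        c,d=np.cos(th),np.sin(th); q=C+np.array([[c,-d],[d,c]])@r-p[:2]
        print(round(th,3),(R.inv().apply([*q,0])*1000).round(1).tolist())
E
python3 -c "
from h import *
arc(np.arange(.05,.86,.05))"
```

```text
t 9.9167 r 0.15062804019106438 ang -119.70380344502324 F [-0.9 -0.2  1.1] w 0.01714553274539528 z 0.047982744509055535
0.05 [7.5, -0.2, -0.0]
0.1 [15.0, -0.8, -0.0]
0.15 [22.5, -1.8, -0.0]
0.2 [29.9, -3.2, -0.0]
0.25 [37.2, -4.9, -0.0]
0.3 [44.5, -7.0, -0.0]
0.35 [51.6, -9.4, -0.0]
0.4 [58.6, -12.2, -0.0]
0.45 [65.4, -15.4, -0.0]
0.5 [72.1, -18.8, -0.0]
0.55 [78.6, -22.6, -0.0]
0.6 [84.9, -26.8, -0.0]
0.65 [91.0, -31.2, -0.0]
0.7 [96.8, -36.0, -0.0]
0.75 [102.4, -41.0, -0.0]
0.8 [107.8, -46.3, -0.0]
0.85 [112.9, -51.8, -0.0]
```

Emit:
{"op": "servo_tool", "data": {
  "commands": [
    {"claw": 12, "translation": [7.5, -0.2, 0], "dr": [0, 0, -0.05]},
    {"claw": 12, "translation": [15, -0.8, 0], "dr": [0, 0, -0.1]},
    {"claw": 12, "translation": [22.5, -1.8, 0], "dr": [0, 0, -0.15]},
    {"claw": 12, "translation": [29.9, -3.2, 0], "dr": [0, 0, -0.2]},
    {"claw": 12, "translation": [37.2, -4.9, 0], "dr": [0, 0, -0.25]},
    {"claw": 12, "translation": [44.5, -7, 0], "dr": [0, 0, -0.3]},
    {"claw": 12, "translation": [51.6, -9.4, 0], "dr": [0, 0, -0.35]},
    {"claw": 12, "translation": [58.6, -12.2, 0], "dr": [0, 0, -0.4]},
    {"claw": 12, "translation": [65.4, -15.4, 0], "dr": [0, 0, -0.45]},
    {"claw": 12, "translation": [72.1, -18.8, 0], "dr": [0, 0, -0.5]},
    {"claw": 12, "translation": [78.6, -22.6, 0], "dr": [0, 0, -0.55]},
    {"claw": 12, "translation": [84.9, -26.8, 0], "dr": [0, 0, -0.6]},
    {"claw": 12, "translation": [91, -31.2, 0], "dr": [0, 0, -0.65]},
    {"claw": 12, "translation": [96.8, -36, 0], "dr": [0, 0, -0.7]},
    {"claw": 12, "translation": [96.8, -36, 0], "dr": [0, 0, -0.7]},
    {"claw": 12, "translation": [96.8, -36, 0], "dr": [0, 0, -0.7]},
    {"claw": 12, "translation": [96.8, -36, 0], "dr": [0, 0, -0.7]}
  ]
}}

```text
t: 11.33
eef_pos: [0.5917, -0.1054, 0.0479]
orientation: [-3.129, -0.273, 0.002]
wrist_force: [-5.3, 0.1, 5.6]
grip_width: 0.0176
```

```bash
python3 -c "
from h import *
arc([.04,.06,.08,.1,.12,.13,.14,.16])"
```

```text
t 11.3333 r 0.1504760888756447 ang -79.83274232653832 F [-5.3  0.1  5.6] w 0.01755190241427356 z 0.04794515686120684
0.04 [6.0, -0.1, -0.0]
0.06 [9.0, -0.3, -0.0]
0.08 [12.0, -0.5, -0.0]
0.1 [15.0, -0.8, -0.0]
0.12 [18.0, -1.1, -0.0]
0.13 [19.5, -1.3, -0.0]
0.14 [21.0, -1.5, -0.0]
0.16 [24.0, -2.0, -0.0]
```

Spring force is 5.3 N as expected. Advance to about 0.80 in small steps and watch the force.

Emit:
{"op": "servo_tool", "data": {
  "commands": [
    {"claw": 12, "translation": [3, 0, 0], "dr": [0, 0, -0.02]},
    {"claw": 12, "translation": [6, -0.1, 0], "dr": [0, 0, -0.04]},
    {"claw": 12, "translation": [9, -0.3, 0], "dr": [0, 0, -0.06]},
    {"claw": 12, "translation": [12, -0.5, 0], "dr": [0, 0, -0.08]},
    {"claw": 12, "translation": [14, -0.7, 0], "dr": [0, 0, -0.093]},
    {"claw": 12, "translation": [15, -0.8, 0], "dr": [0, 0, -0.1]},
    {"claw": 12, "translation": [15, -0.8, 0], "dr": [0, 0, -0.1]},
    {"claw": 12, "translation": [15, -0.8, 0], "dr": [0, 0, -0.1]},
    {"claw": 12, "translation": [15, -0.8, 0], "dr": [0, 0, -0.1]}
  ]
}}

```text
t: 12.08
eef_pos: [0.6062, -0.102, 0.048]
orientation: [-3.112, -0.429, 0.002]
wrist_force: [-6.2, 0.3, 5.2]
grip_width: 0.0175
```

Emit:
{"op": "servo_tool", "data": {
  "commands": [
    {"claw": 12, "translation": [1, 0, 0], "dr": [0, 0, -0.007]},
    {"claw": 12, "translation": [2, 0, 0], "dr": [0, 0, -0.013]},
    {"claw": 12, "translation": [3, 0, 0], "dr": [0, 0, -0.015]},
    {"claw": 12, "translation": [3, 0, 0], "dr": [0, 0, -0.015]},
    {"claw": 12, "translation": [3, 0, 0], "dr": [0, 0, -0.015]},
    {"claw": 12, "translation": [3, 0, 0], "dr": [0, 0, -0.015]}
  ]
}}

```text
t: 12.58
eef_pos: [0.609, -0.1012, 0.048]
orientation: [-3.108, -0.453, 0.002]
wrist_force: [-6.6, 1.0, 5.0]
grip_width: 0.0178
```

Emit:
{"op": "servo_tool", "data": {
  "commands": [
    {"claw": 12, "translation": [1, 0, 0], "dr": [0, 0, 0]},
    {"claw": 12, "translation": [2, 0, 0], "dr": [0, 0, 0]},
    {"claw": 12, "translation": [2, 0, 0], "dr": [0, 0, 0]},
    {"claw": 12, "translation": [2, 0, 0], "dr": [0, 0, 0]},
    {"claw": 12, "translation": [2, 0, 0], "dr": [0, 0, 0]}
  ]
}}

```text
t: 13.0
eef_pos: [0.61, -0.1009, 0.0479]
orientation: [-3.108, -0.453, 0.006]
wrist_force: [-12.8, -0.6, 9.0]
grip_width: 0.0172
```

The arm has met the sleeve: force jumped to 12.8 N while the tool moved only 1 mm. Hold to settle, then check.

Emit:
{"op": "servo_tool", "data": {
  "commands": [
    {"claw": 12, "translation": [0.5, 0, 0], "dr": [0, 0, 0]},
    {"claw": 12, "translation": [0.5, 0, 0], "dr": [0, 0, 0]},
    {"claw": 12, "translation": [0.5, 0, 0], "dr": [0, 0, 0]},
    {"claw": 12, "translation": [0.5, 0, 0], "dr": [0, 0, 0]},
    {"claw": 12, "translation": [0.5, 0, 0], "dr": [0, 0, 0]},
    {"claw": 12, "translation": [0.5, 0, 0], "dr": [0, 0, 0]},
    {"claw": 12, "translation": [0.5, 0, 0], "dr": [0, 0, 0]},
    {"claw": 12, "translation": [0.5, 0, 0], "dr": [0, 0, 0]}
  ]
}}

```text
t: 13.67
eef_pos: [0.6102, -0.1008, 0.0479]
orientation: [-3.108, -0.453, 0.007]
wrist_force: [-16.0, -2.0, 10.0]
grip_width: 0.0175
```

```bash
python3 -c "
from h import *
im,d=grab('side'); arc([])
cv2.imwrite('pics/held.png',cv2.resize(im[180:275,250:360],None,fx=6,fy=6,interpolation=cv2.INTER_CUBIC)[:,:,::-1])
h=cv2.cvtColor(im,cv2.COLOR_RGB2HSV).astype(int); m=(h[...,1]>150)&(h[...,0]>5)&(h[...,0]<22); m[:190]=0;m[265:]=0;m[:,:280]=0;m[:,325:]=0
v,u=np.nonzero(m); print(m.sum(),u.min(),u.max(),v.min(),v.max(),u.mean(),v.mean())
"
```

```text
t 13.7167 r 0.1504413780634526 ang -72.55398252084262 F [-15.8  -1.4  10. ] w 0.017425384538971512 z 0.0478897352452388
94 290 300 221 235 294.4148936170213 228.27659574468086
```

View pics/held.png

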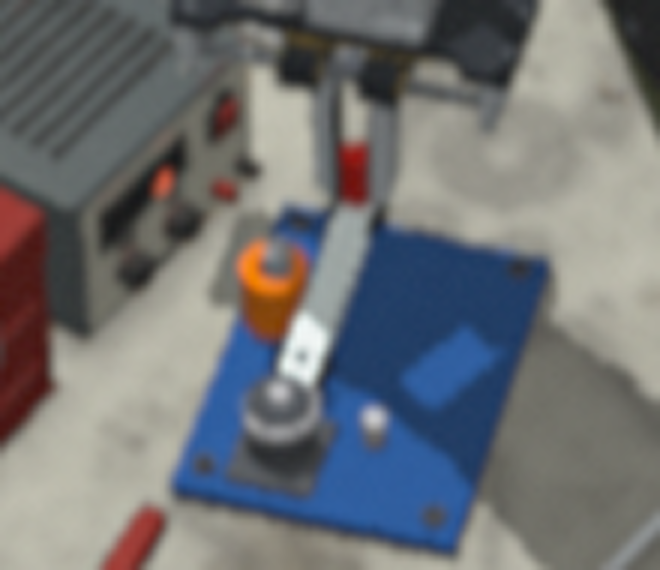

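The view shows the arm bearing on the upright, seated sleeve (crop 272,290), the knob between the fingers (355,172), and the fingers clear of the sleeve. Handing in.

```bash
python3 -c "
from workcell import job
print(job.close_job())"
```

```text
the job is handed in; nothing more can be done
None
```

I slid the sleeve over the stop post onto the blue plate and let go of it. I then wound the cage arm by its knob until it bore on the sleeve, and handed the job in at about 13.7 s while still holding it there. No verdict was reported, so success is inferred from the checks below.

- **Sleeve:** after release, the side camera put its top at about 53 mm, against 52 mm expected when home. In the last picture it stands upright on the plate with the fingers clear of it.
- **Arm:** at the end it stood at about 0.82 rad by the tool's position. The wrist force was about 16 N along x, against about 6 N from the spring alone, so roughly 10 N at the knob goes into pressing on the sleeve. The grip was set to 25 N.
- **Not measured:** the arm-to-sleeve and finger contact forces are inferred from the wrist force, not read directly. The final wrist reading also had about 10 N upward, which I did not explain; it is well under the limit.
- **Bystanders:** I saw no contact with any of them, but took no final picture of the whole bench to confirm it.

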